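# Pack the blue model kit tray

## Robot

A 6-joint arm with a two-finger parallel gripper is mounted at the origin on the work surface. World frame = base frame: x ahead of the robot, y to its left, z up, the work surface at z = 0. Lengths are in m, angles in rad, forces in N, time in s.
With the tool pointing down it reaches from about 0.375 to 0.9 m from the base axis. Payload 3.1 kg.
Tool frame: the origin (TCP) lies midway between the tips of the shut fingers; the grasp point (between the pads) lies robot.grip_depth behind it (robot.grip_depth is the distance from the TCP to the grasp point, in m); z points along the fingers, y is the line along which they close (so a half turn about z gives the same grasp; the last joint's range is limited). The gripper opens to 87 mm and grips with 3 to 60 N. Pads are 19 mm wide; open, the fingers measure 117 mm over their backs; the gripper's body (75 mm by 190 mm) begins 51 mm behind the grasp point.
Start: joints at [0.952, 0.527, 1.433, -0, 1.181, -0.178], TCP at [0.267, 0.565, 0.223] pointing down, gripper open.
Joint ranges: [-3.08, 3.08], [-0.75, 2.2], [0.22, 2.44], [-1.43, 4.57], [0, 2.65], [-2.85, 2.85]. Speed limits (rad/s): [2.79, 2.79, 3.14, 3.14, 3.14, 3.14].

## Interface

Orientations are given as a unit quaternion [x, y, z, w].
In Python, from rig import robot gives the robot as it stands.
- The arm moves only by the tool nudge_tcp, called after "Request:" as a command line: name --argument value ..., lists and objects as JSON in quotes. Schema: {"type":"object","properties":{"plan":{"type":"array","items":{"type":"object","properties":{"sx":{"type":"number"},"sy":{"type":"number"},"sz":{"type":"number"},"spin":{"type":"number"}},"additionalProperties":false},"minItems":1,"maxItems":20},"finger_gap":{"type":"number"},"force":{"type":"number"},"only":{"type":"string"},"quiet":{"type":"boolean"},"lines":{"type":"string"}},"required":["plan"],"additionalProperties":false}. plan is a list of rows, 1 to 20 of them, each an object with the fields sx, sy, sz (the shift in a scale on which 1.0 is 60 cm), spin (a turn about the tool's z in shares of pi rad (1.0 is pi rad)); a field left out counts as zero; each row shifts and turns the commanded pose from where the row before left it, along the tool's axes as they then stand; what a row does not reach is not made up. A row lasts 1/12 s, in which the tool goes at most 0.0417 m and 0.125 rad, less where a joint would pass 70% of its speed; a pose out of reach is approached as far as the arm can. finger_gap is the finger opening in m, set as the call begins (left out keeps the last). The fingers move at their own pace and stop on an object; force is the grip in N (left out, the last holds). Time passes only in rows, so rows that do not move let the fingers close. The tool returns the time, the measured TCP pose, the force, the opening and the grip force at its end. only (a regular expression) keeps the lines of the reply that match it, lines (a string "A,B") keeps lines A to B, and quiet returns only ok. No shift or turn number may pass 1 either way. Input that does not fit is refused with a message, and nothing moves.
- robot.get_obs(): the state, without advancing time (a new reading comes with each control period).
- robot.camera(name): name is "scene" or "top"; returns a dict with "img" (400x640x3 uint8, red, green, blue), "fx", "fy", "cx", "cy" (pixels), "xyz" and "attitude" of the camera in the world. Camera axes: x right, y down, z forward; pixel columns grow to the right and rows downward; lengths in m; the calibration is good to about 2 mm. A picture is of the moment at which its call begins. There is no depth.
- robot.hand_in(): hands the job in; it is judged then, once.
The state is a dict: "time": time; "q": joint angles; "joint_velocities": joint speeds; "joint_torque": joint torques, N m; "position": TCP position; "tool_rot": TCP orientation; "ft_force": force on the tool from outside, world axes, zero at the start; "moment": the same for the moment, N m; "grip_width": finger opening in m; "grip_force": force on a finger pad.
Only numpy, scipy, OpenCV 4.12 (cv2) and the standard library are available. Lean on these libraries where they do the work, as an engineer would, in place of code of your own. Each camera call takes 0.05 s, during which the arm holds its last target. There are 200 camera calls.

## Task

On the model maker's bench, pack the blue pick-up body and the blue-capped paint jar into the long empty compartment of the wooden tray, the body lengthwise with its open cab up and the jar standing upright at one end of it, both sitting flat on the compartment's floor. Set them down, do not drop them in, and leave the white pick-up body where it is.

Things in the scene. Friction and masses are not known exactly. Their poses are not given: they have to be found in the camera images.
- tray: Fixed open wooden tray, 135 (x) by 200 (y) by 30 (z) mm. Origin: centre of its underside, on the bench. Walls and floor 5 mm thick, all rims at 30 mm. A wall along y parts it: on its -x side the empty compartment, 72 (x) by 190 (y) mm inside, centred at x = -26.5, y = 0 mm (body and jar fit end to end along y with 36 mm to spare); on its +x side a narrow one full of things below the rim.
- blue_body: Blue plastic pick-up body, 110 (x) by 50 (y) by 56 (z) mm, 90 g, loose. Origin: centre of its underside; +x to the bonnet, which points away from the robot within 25 degrees. Bonnet 30 mm high; cab frames rise to 56. At x = 0 a 20 mm wide door pillar on each side, 30 to 56 mm high: grip there across y (50 mm). 35 mm clear at its sides; its white twin stands some 180 mm off in y.
- blue_jar: Upright paint jar with a blue cap, 62 mm high, 80 g, loose. Origin: centre of its underside. Cap: the upper 20 mm, 44 mm in diameter; pale body 42 mm. One of three such jars in a row along y, centres about 100 mm apart (at least 70); the others have red and yellow caps. 40 mm clear on its robot side and far side.
- white_body: White pick-up body, same shape and size as the blue one, loose; not wanted, leave it where it is. Origin: centre of its underside, +x to the bonnet.

How it is judged:
By the outcome, as a careful person would: the job done as asked, in the order asked, and still so for the second after the job is handed in, with the robot touching nothing.
It also fails if it takes over 56 s, if anything falls off the work surface, if the arm or the gripper's body presses on something with over 40 N, if the wrist force passes 120 N, or if a joint passes its speed limit or range.

## Working session

There is one attempt and no reset: what is moved stays moved. The work goes in short steps, Python scripts to look and compute and a tool call to move; the robot and the scene stay as the last step left them, time stands still between calls to the robot, and variables do not carry over. Pictures are saved under pics/ and viewed, at most 10 in all, crops included, and the job is handed in when it is done.

```bash
mkdir -p pics; ls; python3 - <<'E'
from rig import robot
import cv2
for n in("top","scene"):
    c=robot.camera(n); cv2.imwrite(f"pics/{n}0.png",c["img"][:,:,::-1])
    print(n,{k:v for k,v in c.items() if k!="img"})
o=robot.get_obs();print(o["time"],o["position"],o["tool_rot"],o["grip_width"],robot.grip_depth)
E
```

```text
pics
rig.py
top {'fx': 396.76486621957355, 'fy': 396.76486621957355, 'cx': 329.92815564441105, 'cy': 201.28945082100478, 'xyz': array([ 0.41672248, -0.03489341,  0.83634945]), 'attitude': array([ 0.71068956, -0.69993713,  0.04463923, -0.05491534])}
scene {'fx': 453.71970944815047, 'fy': 453.71970944815047, 'cx': 320.5143996341179, 'cy': 194.28361612561525, 'xyz': array([ 0.89897205, -0.58867021,  0.45986791]), 'attitude': array([ 0.83686899,  0.26005761, -0.13857217, -0.46132211])}
0.1 [0.26625867 0.56473921 0.22167234] [ 2.18607869e-01  9.75812310e-01 -8.90354059e-04 -3.76725014e-04] 0.0874260277584361 0.0187
```

View pics/top0.png

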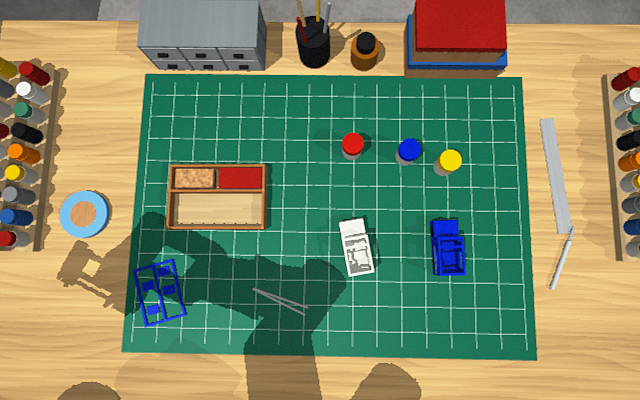

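View pics/scene0.png

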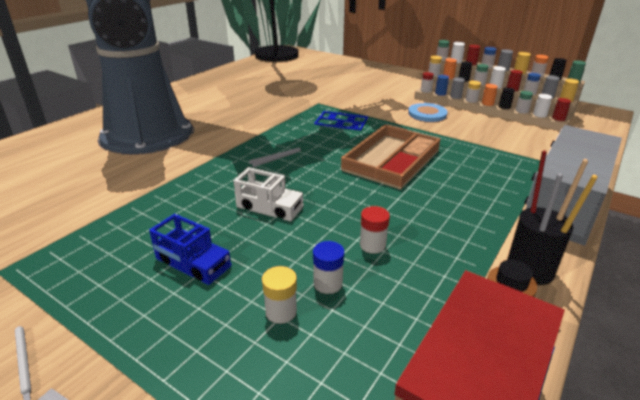

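The top view has +x up and +y to the left. It shows the tray at about (217,197), the blue body at (449,247) with its bonnet up, the blue jar cap at (409,150), and the white body at (356,247). Next I'll measure these with masks and view an enlarged crop.

```bash
cat > h.py <<'E'
import numpy as np, cv2
from scipy.spatial.transform import Rotation as R
from rig import robot
def ray(c,uv):
    uv=np.atleast_2d(uv).astype(float)
    d=np.c_[(uv[:,0]-c["cx"])/c["fx"],(uv[:,1]-c["cy"])/c["fy"],np.ones(len(uv))]
    return R.from_quat(c["attitude"]).apply(d)
def plane(c,uv,z):
    d=ray(c,uv); return c["xyz"]+d*((z-c["xyz"][2])/d[:,2])[:,None]
def proj(c,P):
    p=R.from_quat(c["attitude"]).inv().apply(np.atleast_2d(P)-c["xyz"])
    return np.c_[c["fx"]*p[:,0]/p[:,2]+c["cx"],c["fy"]*p[:,1]/p[:,2]+c["cy"]]
def blue(img):
    h=cv2.cvtColor(img,cv2.COLOR_RGB2HSV); return cv2.inRange(h,(112,120,40),(128,255,255))
def comps(m,a=60):
    n,l,s,ce=cv2.connectedComponentsWithStats(m)
    return [(l==i,s[i],ce[i]) for i in range(1,n) if s[i][4]>a]
E
python3 - <<'E'
from h import *
np.set_printoptions(precision=4,suppress=True)
c=robot.camera("top");s=robot.camera("scene")
print(plane(c,[[c["cx"],c["cy"]]],0), proj(c,[[c["xyz"][0],c["xyz"][1],0]]))
for n,k in(("top",c),("scene",s)):
    for m,st,ce in comps(blue(k["img"])):
        r=cv2.minAreaRect(np.argwhere(m)[:,::-1].astype(np.float32))
        print(n,st,ce,r,"z.062",plane(k,ce,.062)[0],"z.03",plane(k,ce,.03)[0])
print("tray rim outer corners",plane(c,[[170,165],[266,165],[265,230],[167,230]],.03))
a=cv2.resize(c["img"][210:290,400:500],None,fx=6,fy=6,interpolation=0)
b=cv2.resize(c["img"][155:240,155:280],None,fx=6,fy=6,interpolation=0)
cv2.imwrite("pics/body.png",a[:,:,::-1]);cv2.imwrite("pics/tray.png",b[:,:,::-1])
E
```

```text
[[ 0.5353 -0.0217  0.    ]] [[335.3087 257.6169]]
top [398 139  23  22 397] [409.0302 149.5592] ((409.0, 149.5), (21.0, 22.0), 90.0) z.062 [ 0.6334 -0.1795  0.062 ] z.03 [ 0.6423 -0.1854  0.03  ]
top [ 430  220   36   56 1553] [447.4224 247.4514] ((447.5752868652344, 247.1283416748047), (55.942481994628906, 31.995637893676758), 86.18592071533203) z.062 [ 0.4397 -0.2511  0.062 ] z.03 [ 0.4406 -0.2601  0.03  ]
top [133 259  53  68 641] [158.7785 292.7988] ((158.77711486816406, 292.4364929199219), (60.16940689086914, 42.21809387207031), 77.09259033203125) z.062 [0.3444 0.303  0.062 ] z.03 [0.3414 0.3169 0.03  ]
top [157 266  13  11  98] [163.3265 270.7449] ((163.33963012695312, 270.6886901855469), (8.378993034362793, 11.538286209106445), 74.05460357666016) z.062 [0.3862 0.2973 0.062 ] z.03 [0.3849 0.3111 0.03  ]
top [142 280  12  11  94] [147.5638 285.3404] ((147.61318969726562, 285.3962097167969), (7.966911792755127, 11.675647735595703), 74.05460357666016) z.062 [0.358  0.3258 0.062 ] z.03 [0.3556 0.3407 0.03  ]
top [163 285  12  10  93] [168.3871 289.4731] ((168.35296630859375, 289.41
[... 325 characters left out ...]
63 0.03  ]
scene [315 112  53  18 370] [343.6973 120.6108] ((340.9390563964844, 120.04878234863281), (51.12980270385742, 14.466530799865723), 6.34019136428833) z.062 [0.4201 0.2102 0.062 ] z.03 [0.3816 0.2745 0.03  ]
scene [ 150  214   81   70 2732] [191.466  249.0589] ((189.54071044921875, 247.64479064941406), (80.7879867553711, 52.40120315551758), 47.7263069152832) z.062 [ 0.4827 -0.2861  0.062 ] z.03 [ 0.4492 -0.2617  0.03  ]
scene [313 241  31  30 763] [328.0328 255.4915] ((328.0, 255.5), (29.0, 30.0), 90.0) z.062 [ 0.6438 -0.1905  0.062 ] z.03 [ 0.6233 -0.1585  0.03  ]
tray rim outer corners [[0.6029 0.3135 0.03  ]
 [0.6055 0.1123 0.03  ]
 [0.4701 0.1091 0.03  ]
 [0.467  0.3097 0.03  ]]
```

View pics/body.png

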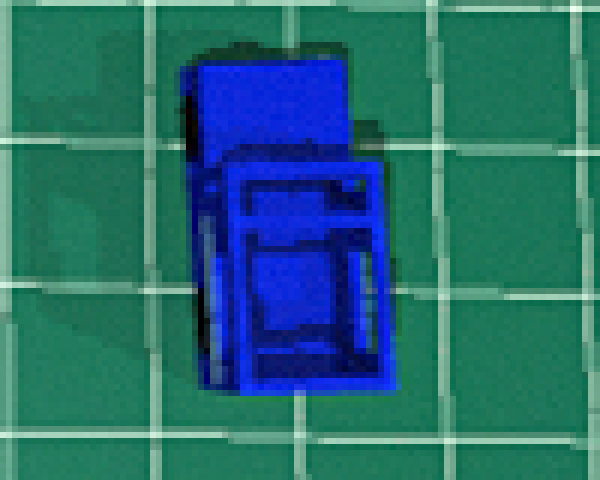

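View pics/tray.png

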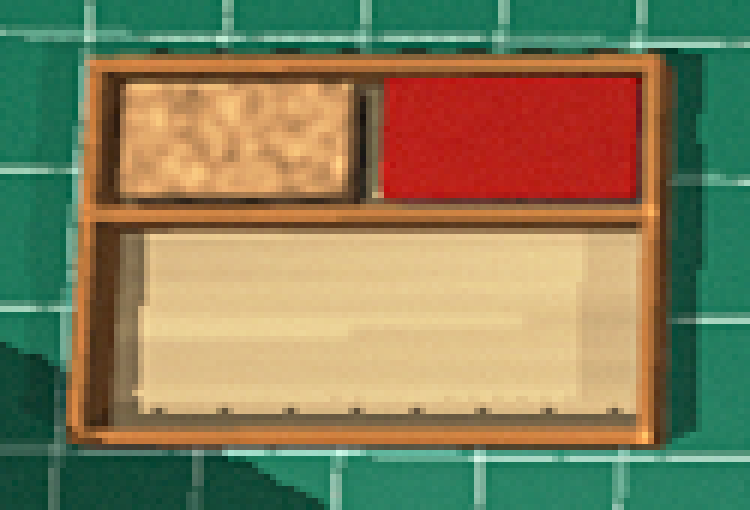

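The body crop shows the cab roof corners at crop (230,160), (385,158), (397,393) and (238,393), with the bonnet up. The tray crop shows rim outer corners at (92,58), (665,57), (660,443) and (70,443), with the empty compartment at the bottom, which is -x.

```bash
python3 - <<'E'
from h import *
np.set_printoptions(precision=4,suppress=True)
c=robot.camera("top")
cr=lambda L,o:np.array(L)/6-.5+o
cab=plane(c,cr([[226,160],[386,158],[398,394],[236,394]],[400,210]),.056)
bon=plane(c,cr([[195,62],[347,60]],[400,210]),.030)
print("cab\n",cab,"\nbon\n",bon)
f=bon.mean(0)[:2]; r=(cab[2]+cab[3])[:2]/2
print("front",f,"rear",r,"len",np.linalg.norm(f-r),"mid",(f+r)/2,"yaw",np.degrees(np.arctan2(*(f-r)[::-1])))
e=cab[1]-cab[2]+cab[0]-cab[3];print("yaw cab",np.degrees(np.arctan2(e[1],e[0])))
t=plane(c,cr([[90,57],[668,55],[662,446],[68,444]],[155,155]),.03)
print("tray\n",t,t.mean(0)); e=t[0]-t[1]+t[3]-t[2]; yw=np.arctan2(-e[0],e[1]);print("yaw",np.degrees(yw))
Rz=R.from_rotvec([0,0,yw])
print("compartment ctr",t.mean(0)+Rz.apply([-.0265,0,0]))
# check in scene: body outline corners projected
s=robot.camera("scene")
o=t.mean(0)*[1,1,0]
P=o+Rz.apply([[.0675,.1,.03],[.0675,-.1,.03],[-.0675,-.1,.03],[-.0675,.1,.03]])
im=s["img"].copy()
for p in proj(s,P): cv2.circle(im,tuple(int(round(v)) for v in p),1,(0,255,0),-1)
for p in proj(s,np.r_[cab,bon,[[.6345,-.18,.062]]]): cv2.circle(im,tuple(int(round(v)) for v in p),1,(255,0,255),-1)
cv2.imwrite("pics/chk.png",cv2.resize(im[100:320,130:450],None,fx=2.4,fy=2.4)[:,:,::-1])
E
```

```text
cab
 [[ 0.4615 -0.2334  0.056 ]
 [ 0.4629 -0.2853  0.056 ]
 [ 0.3873 -0.2868  0.056 ]
 [ 0.3864 -0.235   0.056 ]] 
bon
 [[ 0.4959 -0.2303  0.03  ]
 [ 0.4974 -0.2816  0.03  ]]
front [ 0.4966 -0.2559] rear [ 0.3869 -0.2609] len 0.10987314773789947 mid [ 0.4418 -0.2584] yaw 2.599849262291051
yaw cab 1.1666670238798564
tray
 [[0.605  0.3147 0.03  ]
 [0.6083 0.1127 0.03  ]
 [0.4725 0.1095 0.03  ]
 [0.47   0.3124 0.03  ]] [0.539  0.2123 0.03  ]
yaw 0.8125689623877219
compartment ctr [0.5125 0.2119 0.03  ]
```

View pics/chk.png

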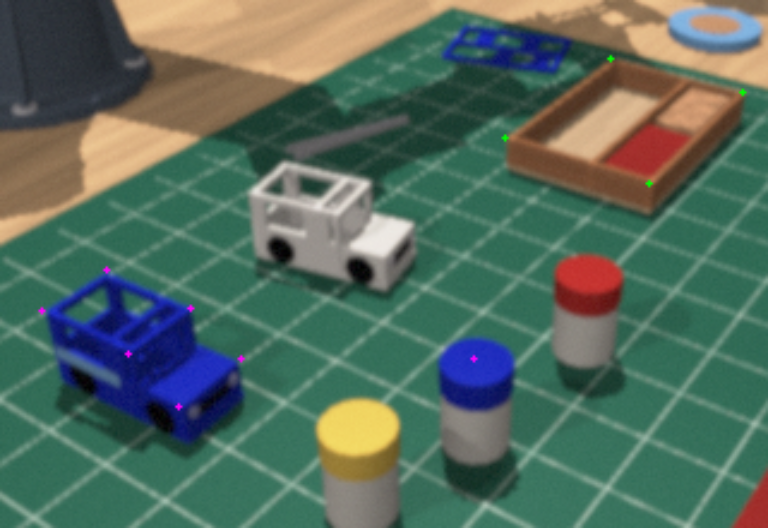

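The scene view agrees with the top view to within a few mm: the projected tray, body and jar marks fall close to their features. Next I'll go to a point above the blue body at about (0.441,-0.259), with the tool's y axis at 92°.

Units first: shifts go in shares of 60 cm and turns go in shares of pi rad. So -0.034 m / 0.6 = -0.0567, -0.0205 m / 0.6 = -0.0342, -0.119 rad / 3.1416 = -0.0379.

Request:
nudge_tcp --plan '[{"spin": -0.0379}, {"spin": -0.0379}, {"spin": -0.0379}, {"spin": -0.0379}, {"sx": -0.0342, "sy": -0.0567}, {"sx": -0.0342, "sy": -0.0567}, {"sx": -0.0342, "sy": -0.0567}, {"sx": -0.0342, "sy": -0.0567}, {"sx": -0.0342, "sy": -0.0567}, {"sx": -0.0342, "sy": -0.0567}, {"sx": -0.0342, "sy": -0.0567}, {"sx": -0.0342, "sy": -0.0567}, {"sx": -0.0342, "sy": -0.0567}, {"sx": -0.0342, "sy": -0.0567}, {"sx": -0.0342, "sy": -0.0567}, {"sx": -0.0342, "sy": -0.0567}]'

```text
time: 1.63
position: [0.5276, 0.1643, 0.2227]
tool_rot: [-0.018, 1.0, 0.0, 0.0]
ft_force: [0.8, 0.3, 0.1]
grip_width: 0.087
grip_force: 0.0
```

Request:
nudge_tcp --plan '[{"sx": 0.015, "sy": -0.0638}, {"sx": 0.015, "sy": -0.0638}, {"sx": 0.015, "sy": -0.0638}, {"sx": 0.015, "sy": -0.0638}, {"sx": 0.015, "sy": -0.0638}, {"sx": 0.015, "sy": -0.0638}, {"sx": 0.015, "sy": -0.0638}, {"sx": 0.015, "sy": -0.0638}, {"sx": 0.015, "sy": -0.0638}, {"sx": 0.015, "sy": -0.0638}, {"sx": 0.015, "sy": -0.0638}, {}, {}]'

```text
time: 2.72
position: [0.4423, -0.2605, 0.2225]
tool_rot: [-0.015, 1.0, -0.0, 0.0]
ft_force: [-0.1, 0.3, -0.1]
grip_width: 0.0872
grip_force: 0.0
```

```bash
cat > to.py <<'E'
import sys
from h import *
np.set_printoptions(precision=4,suppress=True)
o=robot.get_obs();T=R.from_quat(o["tool_rot"]);a=T.as_matrix()
g=np.array([float(v) for v in sys.argv[1:4]])
print("t",o["time"],"pos",o["position"],"phi",np.degrees(np.arctan2(a[1,1],a[0,1])),"tilt",a[:,2],"tool delta",T.inv().apply(g-o["position"]),"w",o["grip_width"],o["grip_force"],"q6",o["q"][5])
E
python3 to.py .441 -.259 .029
```

```text
t 2.7167 pos [ 0.4423 -0.2605  0.2225] phi 91.75940774492423 tilt [ 0.0005 -0.0001 -1.    ] tool delta [0.0014 0.0016 0.1935] w 0.08716985499749251 0.0 q6 -2.3520306851806208
```

Converted, 0.036 m / 0.6 = 0.06, 0.025 m / 0.6 = 0.0417.

Request:
nudge_tcp --plan '[{"sx": 0.0023, "sy": 0.0027, "sz": 0.06}, {"sz": 0.06}, {"sz": 0.06}, {"sz": 0.06}, {"sz": 0.0417}, {"sz": 0.025}, {"sz": 0.0158}, {}, {}]'

```text
time: 3.47
position: [0.4416, -0.256, 0.0292]
tool_rot: [-0.018, 1.0, 0.0, -0.0]
ft_force: [-0.2, 0.3, 0.5]
grip_width: 0.087
grip_force: 0.0
```

Request:
nudge_tcp --plan '[{}, {}, {}, {}, {}, {}, {}, {}, {}, {}, {}, {}]' --finger_gap 0.03 --force 15

```text
time: 4.47
position: [0.4414, -0.257, 0.0293]
tool_rot: [-0.018, 1.0, -0.0, 0.0]
ft_force: [-0.7, -0.8, 4.2]
grip_width: 0.0497
grip_force: 15.0
```

```bash
python3 to.py .441 -.259 .029
```

```text
t 4.4667 pos [ 0.4414 -0.257   0.0293] phi 92.01937659371191 tilt [ 0.0003 -0.0005 -1.    ] tool delta [ 0.0005 -0.0019  0.0003] w 0.04971667204723849 14.977409200328111 q6 -2.352183967691903
```

Converted, -0.035 m / 0.6 = -0.0583, -0.03 m / 0.6 = -0.05.

Request:
nudge_tcp --plan '[{"sz": -0.0167}, {"sz": -0.0333}, {"sz": -0.05}, {"sz": -0.0583}, {"sz": -0.0417}, {"sz": -0.0167}, {}]'

```text
time: 5.05
position: [0.4424, -0.2577, 0.1614]
tool_rot: [-0.018, 1.0, -0.002, 0.002]
ft_force: [-0.2, -0.5, -0.7]
grip_width: 0.0498
grip_force: 15.0
```

```bash
python3 - <<'E'
from h import *
s=robot.camera("scene");t=robot.camera("top")
cv2.imwrite("pics/lift.png",np.vstack([s["img"][80:380,80:480],t["img"][100:300,200:600]])[:,:,::-1])
E
```

```text
(no output)
```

View pics/lift.png

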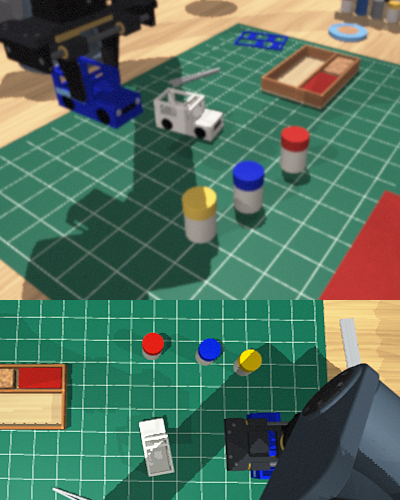

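The picture shows the body held level and lifted, at about (95,90), with the white body undisturbed. Next I'll carry it over the tray and then turn it.

Converted, 0.038 m / 0.6 = 0.0633, 0.02 m / 0.6 = 0.0333.

Request:
nudge_tcp --plan '[{"sx": -0.0113, "sy": 0.0333}, {"sx": -0.0113, "sy": 0.0633}, {"sx": -0.0113, "sy": 0.0633}, {"sx": -0.0113, "sy": 0.0633}, {"sx": -0.0113, "sy": 0.0633}, {"sx": -0.0113, "sy": 0.0633}, {"sx": -0.0113, "sy": 0.0633}, {"sx": -0.0113, "sy": 0.0633}, {"sx": -0.0113, "sy": 0.0633}, {"sx": -0.0113, "sy": 0.0633}, {"sx": -0.0113, "sy": 0.0633}, {"sx": -0.0113, "sy": 0.0633}, {"sx": -0.0113, "sy": 0.0633}, {"sy": 0.03}, {}]'

```text
time: 6.4
position: [0.5106, 0.2437, 0.1563]
tool_rot: [-0.02, 1.0, 0.0, -0.002]
ft_force: [-0.5, -1.2, -0.8]
grip_width: 0.0498
grip_force: 15.0
```

Request:
nudge_tcp --plan '[{"spin": 0.0255}, {"spin": 0.0382}, {"spin": 0.0382}, {"spin": 0.0382}, {"spin": 0.0382}, {"spin": 0.0382}, {"spin": 0.0382}, {"spin": 0.0382}, {"spin": 0.0382}, {"spin": 0.0382}, {"spin": 0.0382}, {"spin": 0.0382}, {"spin": 0.0382}, {"spin": 0.0229}, {}, {}]'

```text
time: 7.73
position: [0.5111, 0.2388, 0.1573]
tool_rot: [0.702, 0.712, -0.002, -0.001]
ft_force: [-0.5, 0.0, -1.2]
grip_width: 0.0497
grip_force: 15.0
```

```bash
python3 to.py .512 .240 .055
python3 - <<'E'
from h import *
s=robot.camera("scene");t=robot.camera("top")
cv2.imwrite("pics/over.png",np.vstack([cv2.resize(s["img"][60:200,250:450],None,fx=2,fy=2),cv2.resize(t["img"][130:270,100:300],None,fx=2,fy=2)])[:,:,::-1])
E
```

```text
t 7.7333 pos [0.5111 0.2388 0.1573] phi 0.8700716047226194 tilt [-0.0039 -0.0013 -1.    ] tool delta [0.0013 0.0013 0.1023] w 0.04966394297503155 14.980194110630691 q6 0.22424328095416302
```

View pics/over.png

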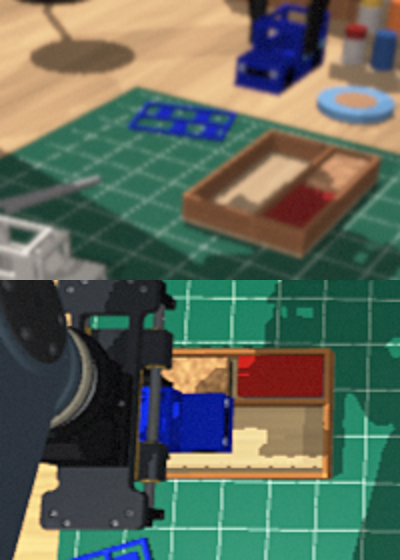

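The top view shows the bonnet front edge at about pixel (216,187–216), turned towards -y and level. I'll check its position at z≈0.158.

```bash
python3 - <<'E'
from h import *
t=robot.camera("top");print(plane(t,[[215.5,187],[215.5,215.5],[215.5,201.5]],.158))
E
```

```text
[[0.53517399 0.17559502 0.158     ]
 [0.48529861 0.17275568 0.158     ]
 [0.50967119 0.17414318 0.158     ]]
```

The bonnet's front face is visible too: at its foot (z≈0.128) the edge lies at y≈0.183, so the body is centred on the TCP. I'll lower it, slowing near the floor.

Converted, 0.025 m / 0.6 = 0.0417, 0.005 m / 0.6 = 0.0083.

Request:
nudge_tcp --plan '[{"sx": 0.0022, "sy": 0.0022, "sz": 0.0167}, {"sz": 0.0333}, {"sz": 0.0417}, {"sz": 0.0417}, {"sz": 0.025}, {"sz": 0.0167}, {"sz": 0.0083}, {}, {}, {}]'

```text
time: 8.72
position: [0.5144, 0.2416, 0.05]
tool_rot: [0.702, 0.712, 0.001, 0.001]
ft_force: [0.2, 0.2, -0.8]
grip_width: 0.0503
grip_force: 15.0
```

```bash
python3 to.py .512 .240 .0343
```

```text
t 8.7167 pos [0.5144 0.2416 0.05  ] phi 0.8153459630266046 tilt [ 0.0022  0.0005 -1.    ] tool delta [-0.0016 -0.0024  0.0157] w 0.05026056954243323 14.979946439907508 q6 0.22825871479609539
```

Converted, 0.004 m / 0.6 = 0.0067, 0.003 m / 0.6 = 0.005.

Request:
nudge_tcp --plan '[{"sx": -0.0017, "sy": -0.0025, "sz": 0.0067}, {"sz": 0.0067}, {"sz": 0.005}, {"sz": 0.0033}, {"sz": 0.0017}, {}, {}, {}]'

```text
time: 9.38
position: [0.5121, 0.2403, 0.0351]
tool_rot: [0.702, 0.712, 0.0, 0.0]
ft_force: [-0.3, 0.3, -0.1]
grip_width: 0.0498
grip_force: 15.0
```

```bash
python3 to.py .512 .240 .0343
```

```text
t 9.3833 pos [0.5121 0.2403 0.0351] phi 0.7999133000885539 tilt [ 0.0002  0.     -1.    ] tool delta [-0.0003 -0.0001  0.0008] w 0.04978528564696573 14.979948197105841 q6 0.22728543747884516
```

Converted, 0.0005 m / 0.6 = 0.0008.

Request:
nudge_tcp --plan '[{"sz": 0.0008}, {"sz": 0.0008}, {}, {}, {}]'

```text
time: 9.8
position: [0.5122, 0.2403, 0.0343]
tool_rot: [0.702, 0.712, 0.0, 0.0]
ft_force: [-0.6, -0.2, 1.6]
grip_width: 0.0501
grip_force: 15.0
```

```bash
python3 to.py .512 .240 .0343
```

```text
t 9.8 pos [0.5122 0.2403 0.0343] phi 0.8028874042459532 tilt [ 0.0004  0.0001 -1.    ] tool delta [-0.0003 -0.0002  0.    ] w 0.05008224768365826 14.979710651514324 q6 0.22728243188904623
```

Converted, 0.0004 m / 0.6 = 0.0007.

Request:
nudge_tcp --plan '[{"sz": 0.0007}, {}, {}, {}]'

```text
time: 10.13
position: [0.5122, 0.2403, 0.0343]
tool_rot: [0.702, 0.712, 0.0, 0.0]
ft_force: [-1.1, -0.1, 5.1]
grip_width: 0.0498
grip_force: 15.0
```

Request:
nudge_tcp --plan '[{}, {}, {}, {}, {}, {}, {}]' --finger_gap 0.075

```text
time: 10.72
position: [0.512, 0.2403, 0.0335]
tool_rot: [0.702, 0.712, -0.0, -0.0]
ft_force: [-1.6, 0.2, -0.8]
grip_width: 0.0744
grip_force: 0.0
```

Request:
nudge_tcp --plan '[{"sz": -0.0167}, {"sz": -0.0417}, {"sz": -0.0583}, {"sz": -0.0583}, {"sz": -0.0333}, {}]' --finger_gap 0.08

```text
time: 11.22
position: [0.5154, 0.2413, 0.1644]
tool_rot: [0.702, 0.712, 0.005, 0.003]
ft_force: [0.8, 0.4, 0.3]
grip_width: 0.08
grip_force: 0.0
```

```bash
python3 to.py .635 -.180 .16
```

```text
t 11.2167 pos [0.5154 0.2413 0.1644] phi 0.811869985064253 tilt [ 0.0109  0.0028 -0.9999] tool delta [-0.423   0.1136  0.0046] w 0.0799977986392236 0.0 q6 0.22727161907666493
```

Converted, -0.0352 m / 0.6 = -0.0587, 0.0095 m / 0.6 = 0.0158.

Request:
nudge_tcp --plan '[{"sx": -0.0587, "sy": 0.0158}, {"sx": -0.0587, "sy": 0.0158}, {"sx": -0.0587, "sy": 0.0158}, {"sx": -0.0587, "sy": 0.0158}, {"sx": -0.0587, "sy": 0.0158}, {"sx": -0.0587, "sy": 0.0158}, {"sx": -0.0587, "sy": 0.0158}, {"sx": -0.0587, "sy": 0.0158}, {"sx": -0.0587, "sy": 0.0158}, {"sx": -0.0587, "sy": 0.0158}, {"sx": -0.0587, "sy": 0.0158}, {"sx": -0.0587, "sy": 0.0158}, {}, {}]'

```text
time: 12.38
position: [0.6316, -0.1826, 0.1579]
tool_rot: [0.703, 0.711, -0.0, -0.0]
ft_force: [-1.3, -0.2, -0.3]
grip_width: 0.0799
grip_force: 0.0
```

```bash
python3 to.py .635 -.180 .034
python3 - <<'E'
from h import *
t=robot.camera("top")
cv2.imwrite("pics/tray2.png",cv2.resize(t["img"][100:260,130:430],None,fx=2.6,fy=2.6)[:,:,::-1])
E
```

```text
t 12.3833 pos [ 0.6316 -0.1826  0.1579] phi 0.594664913781198 tilt [-0.0007  0.0005 -1.    ] tool delta [0.0025 0.0035 0.1239] w 0.07985776180779262 0.0 q6 -0.4615684209331391
```

View pics/tray2.png

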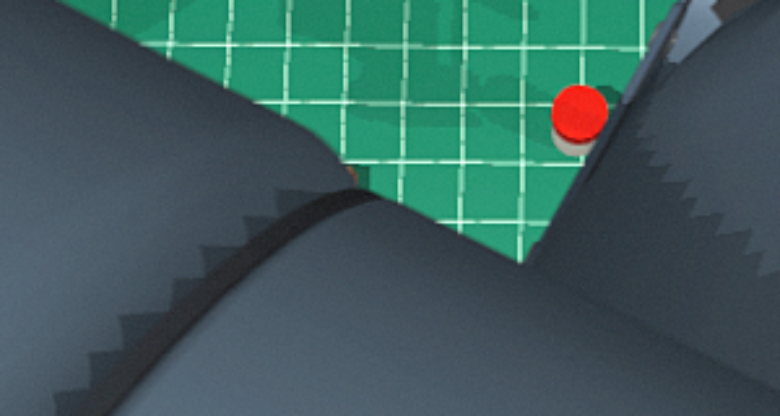

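The arm hides the tray in this view; only the red jar is visible, at about (580,112). I'll carry on and grip the blue jar.

Converted, 0.03 m / 0.6 = 0.05, 0.028 m / 0.6 = 0.0467.

Request:
nudge_tcp --plan '[{"sx": 0.0042, "sy": 0.005, "sz": 0.0167}, {"sz": 0.0417}, {"sz": 0.05}, {"sz": 0.0467}, {"sz": 0.0283}, {"sz": 0.015}, {"sz": 0.0067}, {}, {}]'

```text
time: 13.18
position: [0.6356, -0.1775, 0.0365]
tool_rot: [0.702, 0.712, 0.0, 0.001]
ft_force: [0.5, 0.6, 0.2]
grip_width: 0.0799
grip_force: 0.0
```

Request:
nudge_tcp --plan '[{}, {}, {}, {}, {}, {}, {}, {}, {}, {}, {}, {}]' --finger_gap 0.03 --force 15

```text
time: 14.18
position: [0.635, -0.178, 0.0358]
tool_rot: [0.702, 0.712, 0.0, 0.0]
ft_force: [-0.7, -0.6, 2.1]
grip_width: 0.0436
grip_force: 15.0
```

```bash
python3 to.py .635 -.180 .16
```

```text
t 14.1833 pos [ 0.635  -0.178   0.0358] phi 0.8025401511300091 tilt [ 0.0003 -0.0002 -1.    ] tool delta [-0.002  -0.     -0.1242] w 0.043612040832207016 14.998423266224563 q6 -0.4563964862312507
```

Converted, 0.0367 m / 0.6 = 0.0612, -0.013 m / 0.6 = -0.0217.

Request:
nudge_tcp --plan '[{"sz": -0.0167}, {"sz": -0.0417}, {"sz": -0.0583}, {"sz": -0.05}, {"sz": -0.025}, {"sx": 0.0307, "sy": -0.0108, "sz": -0.0083}, {"sx": 0.0612, "sy": -0.0217}, {"sx": 0.0612, "sy": -0.0217}, {"sx": 0.0612, "sy": -0.0217}, {"sx": 0.0612, "sy": -0.0217}, {"sx": 0.0612, "sy": -0.0217}, {"sx": 0.0612, "sy": -0.0217}, {"sx": 0.0612, "sy": -0.0217}, {"sx": 0.0612, "sy": -0.0217}, {"sx": 0.0307, "sy": -0.0108}, {}, {}]'

```text
time: 15.6
position: [0.5127, 0.1518, 0.1561]
tool_rot: [0.701, 0.713, 0.0, 0.0]
ft_force: [0.4, 0.1, -0.4]
grip_width: 0.0435
grip_force: 15.0
```

```bash
python3 to.py .5134 .151 .0408
python3 - <<'E'
from h import *
s=robot.camera("scene");t=robot.camera("top")
cv2.imwrite("pics/jar.png",np.vstack([cv2.resize(s["img"][60:200,250:450],None,fx=2,fy=2),cv2.resize(t["img"][130:270,130:330],None,fx=2,fy=2)])[:,:,::-1])
E
```

```text
t 15.6 pos [0.5127 0.1518 0.1561] phi 0.9725161199890443 tilt [ 0.0004 -0.0003 -1.    ] tool delta [-0.0008  0.0006  0.1153] w 0.04354765161487273 15.000071944668889 q6 0.062269628189850726
```

View pics/jar.png

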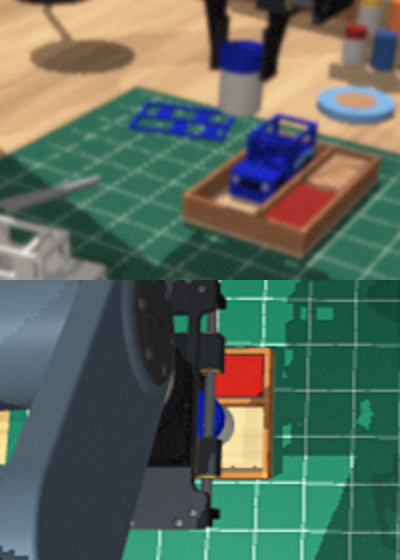

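The scene view shows the body sitting flat in the tray, the jar held upright, and free floor in front of the bonnet. I'll check the bonnet-to-rim gap in the same view before lowering.

```bash
python3 - <<'E'
from h import *
np.set_printoptions(precision=4,suppress=True)
s=robot.camera("scene")
# blue pixels inside the tray region of the scene view
m=blue(s["img"]);
for k,st,ce in comps(m,80):
    if 355<ce[0]<420:
        p=np.argwhere(k)[:,::-1].astype(float); lo=p[np.argsort(-p[:,1])[:6]]; le=p[np.argsort(p[:,0])[:6]]
        print(st,ce,"lowest",lo.mean(0),plane(s,lo.mean(0),.012),"left",le.mean(0),plane(s,le.mean(0),.03))
print("near rim outer corners",plane(s,[[341.5,165],[402,179]],.03))
E
```

```text
[359  81  24  16 334] [370.1796  88.3353] lowest [376.5  96. ] [[0.3437 0.5112 0.012 ]] left [359.   85.5] [[0.2849 0.513  0.03  ]]
[365 118  43  43 956] [384.1757 139.9467] lowest [380.1667 159.6667] [[0.5309 0.1801 0.012 ]] left [365.  149.5] [[0.4983 0.1711 0.03  ]]
near rim outer corners [[0.4938 0.0854 0.03  ]
 [0.6154 0.1044 0.03  ]]
```

The bonnet front is at y≈0.18, as planned. I'll lower the jar.

Converted, 0.03 m / 0.6 = 0.05, 0.025 m / 0.6 = 0.0417.

Request:
nudge_tcp --plan '[{"sx": -0.0008, "sy": 0.0008, "sz": 0.0167}, {"sz": 0.0417}, {"sz": 0.05}, {"sz": 0.0333}, {"sz": 0.02}, {"sz": 0.01}, {"sz": 0.005}, {}, {}, {}]'

```text
time: 16.58
position: [0.5146, 0.1502, 0.0505]
tool_rot: [0.702, 0.712, 0.001, 0.001]
ft_force: [-0.9, 0.4, -0.5]
grip_width: 0.043
grip_force: 15.0
```

```bash
python3 to.py .5134 .151 .0408
```

```text
t 16.5833 pos [0.5146 0.1502 0.0505] phi 0.7874155124725425 tilt [ 0.0019  0.0001 -1.    ] tool delta [ 0.0008 -0.0012  0.0097] w 0.04302105913480807 15.000056871213019 q6 0.06172891419621515
```

Converted, 0.004 m / 0.6 = 0.0067, 0.0025 m / 0.6 = 0.0042.

Request:
nudge_tcp --plan '[{"sx": 0.0008, "sy": -0.0008, "sz": 0.0067}, {"sz": 0.0042}, {"sz": 0.0025}, {"sz": 0.0017}, {}, {}, {}]'

```text
time: 17.17
position: [0.5132, 0.1509, 0.0407]
tool_rot: [0.702, 0.712, -0.0, -0.0]
ft_force: [-0.8, -0.2, 1.0]
grip_width: 0.0434
grip_force: 15.0
```

Request:
nudge_tcp --plan '[{"sz": 0.0008}, {"sz": 0.0008}, {}, {}, {}]'

```text
time: 17.58
position: [0.5132, 0.1509, 0.0407]
tool_rot: [0.702, 0.712, 0.0, 0.0]
ft_force: [-1.9, 0.4, 8.5]
grip_width: 0.0439
grip_force: 15.0
```

```bash
python3 to.py .5134 .151 .0408
```

```text
t 17.5833 pos [0.5132 0.1509 0.0407] phi 0.8076217315234925 tilt [ 0.0003  0.0001 -1.    ] tool delta [ 0.0001  0.0002 -0.0001] w 0.04394830979433799 14.999137236736715 q6 0.06277011867053425
```

Contact with the floor shows as 8.5 N at the expected height. I'll release, rise and swing away.

Request:
nudge_tcp --plan '[{}, {}, {}, {}, {}, {}, {}]' --finger_gap 0.075

```text
time: 18.17
position: [0.5132, 0.1508, 0.0395]
tool_rot: [0.702, 0.712, -0.0, -0.0]
ft_force: [0.1, 0.2, 0.0]
grip_width: 0.0736
grip_force: 0.0
```

Request:
nudge_tcp --plan '[{"sz": -0.0167}, {"sz": -0.0417}, {"sz": -0.0583}, {"sz": -0.0583}, {"sz": -0.05}, {"sx": -0.0667}, {"sx": -0.0667}, {"sx": -0.0667}, {"sx": -0.0667}, {"sx": -0.0667}, {"sx": -0.0667}, {"sx": -0.0667}, {}, {}]'

```text
time: 19.33
position: [0.5173, -0.1315, 0.1753]
tool_rot: [0.704, 0.71, 0.0, 0.0]
ft_force: [-0.1, 1.0, 0.4]
grip_width: 0.0751
grip_force: 0.0
```

```bash
python3 - <<'E'
from h import *
s=robot.camera("scene");t=robot.camera("top")
cv2.imwrite("pics/end.png",np.vstack([cv2.resize(s["img"][60:200,250:450],None,fx=2,fy=2),cv2.resize(t["img"][150:290,130:330],None,fx=2,fy=2)])[:,:,::-1])
E
```

```text
(no output)
```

View pics/end.png

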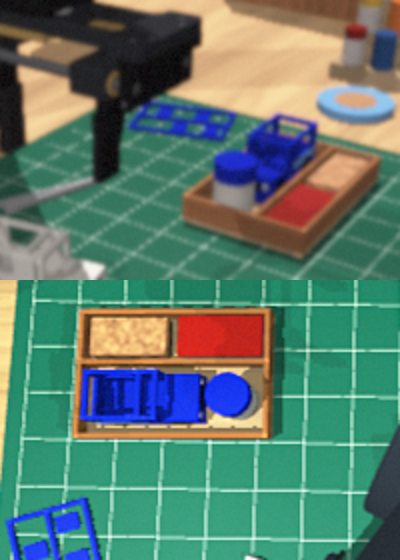

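The final picture shows the body at about (140,395), lengthwise with its cab up, and the jar upright at (228,394). Both are flat inside the compartment, and the gripper is clear.

```bash
python3 -c "
from rig import robot
print(robot.hand_in())"
```

```text
the job is handed in; nothing more can be done
None
```

The blue body and the blue-capped jar are packed flat in the tray's long compartment, set down rather than dropped, and the job was handed in at about 19 s of the 56 s; the white body was never touched, and the hand-in gave no verdict.

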